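# Brake arm back to its own slot

### The arm

A 6-joint arm with a two-finger parallel gripper is mounted at the origin on the work surface. World frame = base frame: x ahead of the robot, y to its left, z up, the work surface at z = 0. Lengths are in m, angles in rad, forces in N, time in s.
With the tool pointing down it reaches from about 0.325 to 0.85 m from the base axis. Payload 4.4 kg.
Tool frame: the origin (TCP) lies between the finger pads; the fingertips stand 22 mm ahead of it and the grasp point (between the pads) lies 3 mm ahead of it; x points along the fingers, z is the direction in which the jaws open and shut, and the axes are right-handed (so a half turn about x gives the same grasp; the last joint's range is limited). The gripper opens to 94 mm and grips with 3 to 60 N. Pads are 16 mm wide; open, the fingers measure 119 mm over their backs; the gripper's body (75 mm by 177 mm) begins 78 mm behind the grasp point.
Start: joints at [-1.44, 0.207, 1.542, -0, 1.393, -0.15], TCP at [0.16, -0.552, 0.227] pointing down, gripper open.
Joint ranges: [-2.73, 2.73], [-0.86, 2.22], [0.23, 2.46], [-1.11, 4.25], [0.08, 2.63], [-2.82, 2.82]. Speed limits (rad/s): [2.79, 2.79, 3.14, 3.14, 3.14, 3.14].

### API

Orientations are given as a unit quaternion [x, y, z, w].
In Python, from station import * gives the robot as it stands. Calls block until the motion is done:
- goto(position, orientation): joint-space move of the TCP to a pose.
- line_to(position, rot=None, rate=0.15): straight line of the TCP; rot=None keeps the orientation; rate is the mean speed in m/s.
- move_j(angles): joint-space move.
- move_gripper(opening, force=None): opening from 0.0 (shut) to 1.0 (fully open); force is the grip in N (None keeps the last); returns when the fingers have stopped.
- dwell(seconds).
- solve_ik(position, orientation): joint angles nearest the present ones, or None.
- snapshot(name): name is "scene" or "top" or "wrist"; returns a dict with "frame" (480x640x3 uint8, red, green, blue), "K" (3x3 intrinsics, pixels), "distortion" ([k1, k2, p1, p2, k3] as OpenCV has them; the pictures are not rectified), "world_from_camera" (4x4, takes a point from camera to world coordinates). Camera axes: x right, y down, z forward; pixel columns grow to the right and rows downward; lengths in m; the calibration is good to about 2 mm. A picture is of the moment at which its call begins. There is no depth.
A pose or a line that the arm cannot do raises IKError and nothing moves.
- job_done(): hands the job in, once; it reports no verdict.
Readings, each from a call of its own:
- read_clock(): time.
- read_qpos(): joint angles.
- read_qvel(): joint speeds.
- read_joint_efforts(): joint torques, N m.
- read_tcp_pos(): TCP position.
- read_tcp_rot(): TCP orientation.
- read_ft_force(): force on the tool from outside, world axes, zero at the start.
- read_wrist_torque(): the same for the moment, N m.
- read_width(): opening from 0.0 (shut) to 1.0 (fully open).
Only numpy, scipy, OpenCV 4.12 (cv2) and the standard library are available. Lean on these libraries where they do the work, as an engineer would, in place of code of your own. Each camera call takes 0.05 s, during which the arm holds its last target. There are 200 camera calls.

### The job

The black pedal block was left in the brake arm's slot on the dropped flap of the parts cabinet: move it to its own slot, the one whose card shows it, and leave it lying there lengthwise. Then take the copper brake arm from the bench and lay it flat, straight and centred in its own slot with the round eye at the card end, lowering it right onto the slot floor before letting go. Leave everything else where it is.

Things in the scene. Friction and masses are not known exactly. Their poses are not given: they have to be found in the camera images.
- brake_arm: copper-plated brake arm, 118 mm long, 0.1-0.25 kg, starts flat on the bench right of the cabinet. Origin: on its underside, mid-length, near its centre of mass; z up, x lengthwise. Shank 20 wide (y), 14 high, x = -30 to +42 mm: grip it across y near the origin. Round eye (black bore) 30 across, 20 high at x = -45; cross-foot 32 wide (y), 16 long, 14 high at x = +50 mm.
- brake_arm_eye (a point): centre of the round eye of the brake arm, at x = -45 mm, 10 mm above its underside.
- pedal_block: the black rubber pedal block, loose, 80 (x, length) by 24 (y) by 30 (z) mm; about 0.1 kg; starts lying roughly lengthwise in the brake arm's slot. Origin: centre of its underside; z up.
- pedal_block_center (a point): the middle of the pedal block, 15 mm above its underside.
- slot_arm: brake arm's slot: fixed tin tray (blue floor) on the flap, card picture: copper bar with round eye. Origin: compartment centre, on the tray's underside; z up, +x lengthwise away from the robot, y across. Inside 160 (x) by 80 (y) mm, floor top at z = 2, wall tops at z = 10 mm, walls 2 thick. The card lies on a 10 mm high ledge outside the near end, 100 mm to -x. Four such slots swap places from run to run.
- slot_pedal: pedal block's slot, empty at the start: a tray of the same size, form and axes as the brake arm's slot, card picture: black ribbed rectangle. The other two slots, whose cards show a grey post and a dark ring, hold the seat post and the hub cone.
- cabinet: green tin parts cabinet, fixed, 400 mm wide, front flap dropped open towards the robot. Origin: on the bench under the middle of the row of slots; z up, x away from the robot. Flap top at z = 45 mm, x = -140 to +130 mm; the cabinet stands at x = 130 to 200 mm, up to z = 115 mm; wooden backboard behind it, 500 mm wide, x = 200 to 220 mm, up to z = 125 mm.
- seat_post: a short chrome seat post, 27 mm thick, with a clamp head 36 wide and 34 mm high, 131 mm long in all, lying lengthwise in its own slot. Origin: under its middle. Leave alone.
- hub_cone: a small steel hub cone, 28 mm across and 20 mm high, standing in its own slot. Origin: centre of its underside. Leave alone.
- oil_bottle: a white oil bottle, 56 mm thick, 130 mm high, standing on the bench. Origin: centre of its underside. Leave alone.
- bearing_jar: an amber jar, 64 mm thick, 70 mm high, standing on the bench. Origin: centre of its underside. Leave alone.
- wrench: a 170 mm steel wrench lying on the bench. Leave alone.
- sprocket: a dark sprocket, about 80 mm across, 10 mm high, lying on the bench. Origin: centre of its underside. Leave alone.
- bell: a bright bell dome, 56 mm across, 34 mm high, standing on the bench. Origin: centre of its underside. Leave alone.
Not all that is in view belongs to the job. Of the things like the brake_arm, leave any that is green; of the rest the larger one is meant. There is more than one size of the pedal_block; the job needs the smaller.

How it is judged:
On the way, in this order (a step that is already met when the one before it is completed fails the run):
1. the pedal block lies lengthwise in its own slot, released (x of pedal_block_center in the frame of slot_pedal between -0.042 and 0.042 m and y of pedal_block_center in the frame of slot_pedal between -0.03 and 0.03 m and z of pedal_block_center in the frame of slot_pedal between 0.006 and 0.022 m and angle between the x axis of pedal_block and the x axis of slot_pedal, either way round below 0.35 rad and contact force between the fingers and pedal_block below 0.1 N and linear speed of pedal_block below 0.03 m/s), for 0.2 s.
2. the brake arm, still gripped, is set down on the floor of its own slot, eye at the card end (x of brake_arm in the frame of slot_arm between -0.024 and 0.024 m and y of brake_arm in the frame of slot_arm between -0.022 and 0.022 m and z of brake_arm in the frame of slot_arm between -0.002 and 0.007 m and x of brake_arm_eye in the frame of slot_arm below -0.02 m and angle between brake_arm's own z axis and vertical below 0.1 rad and angle between the x axis of brake_arm and the x axis of slot_arm, either way round below 0.22 rad and contact force between the fingers and brake_arm above 0.3 N), for 0.1 s.
At the end, for the whole second after the job is handed in: Pedal block on its own slot's floor, within 0.35 rad of lengthwise. Brake arm flat (0.1 rad) on its own slot's floor, eye at the card end, origin within 24 mm lengthwise and 22 mm across of the slot's centre, within 0.22 rad of its direction. Both released and at rest (all of step 1 and x of brake_arm in the frame of slot_arm between -0.024 and 0.024 m and y of brake_arm in the frame of slot_arm between -0.022 and 0.022 m and z of brake_arm in the frame of slot_arm between -0.002 and 0.007 m and x of brake_arm_eye in the frame of slot_arm below -0.02 m and angle between brake_arm's own z axis and vertical below 0.1 rad and angle between the x axis of brake_arm and the x axis of slot_arm, either way round below 0.22 rad and linear speed of brake_arm below 0.03 m/s and contact force between the fingers and brake_arm below 0.1 N); the robot touches nothing.
It fails at once if the seat post or the hub cone is shifted more than 20 mm (distance of any of seat_post, hub_cone from where it was at the start of the episode above 0.02 m).
It fails at once if another thing on the bench (bottle, jar, wrench, sprocket, bell) is shifted more than 20 mm (distance of any of oil_bottle, bearing_jar, wrench, sprocket, bell from where it was at the start of the episode above 0.02 m).
It also fails if it takes over 61 s, if anything falls off the work surface, if the arm or the gripper's body presses on something with over 40 N, if the wrist force passes 120 N, or if a joint passes its speed limit or range.

## Working session

There is one attempt and no reset: what is moved stays moved. The work goes in short steps, each a Python script; the robot and the scene stay as the last script left them, time stands still between calls to the robot, and variables do not carry over. Pictures are saved under pics/ and viewed, about 8 in all and at most 12, crops included, and the job is handed in when it is done.

```bash
mkdir -p pics
cat > h.py <<'E'
from station import *
import numpy as np, cv2, pickle
def snap(n,f=None):
    s=snapshot(n)
    if f: cv2.imwrite('pics/'+f+'.png',s['frame'][:,:,::-1]); pickle.dump(s,open('pics/'+f+'.pkl','wb'))
    return s
def load(f): return pickle.load(open('pics/'+f+'.pkl','rb'))
def ray(s,uv):
    n=cv2.undistortPoints(np.array(uv,float).reshape(-1,1,2),np.array(s['K']),np.array(s['distortion'])).reshape(-1,2)
    T=np.array(s['world_from_camera']); d=np.c_[n,np.ones(len(n))]@T[:3,:3].T
    return T[:3,3],d
def onz(s,uv,z):
    o,d=ray(s,uv); return o+d*((z-o[2])/d[:,2])[:,None]
def tri(s1,u1,s2,u2):
    o1,d1=ray(s1,u1);o2,d2=ray(s2,u2);out=[]
    for a,b in zip(d1,d2):
        A=np.c_[a,-b]; t=np.linalg.lstsq(A,o2-o1,rcond=None)[0]
        p,q=o1+t[0]*a,o2+t[1]*b; out.append(np.r_[(p+q)/2,np.linalg.norm(p-q)])
    return np.array(out)
def proj(s,P):
    T=np.linalg.inv(np.array(s['world_from_camera'])); r=cv2.Rodrigues(T[:3,:3])[0]
    return cv2.projectPoints(np.array(P,float).reshape(-1,1,3),r,T[:3,3],np.array(s['K']),np.array(s['distortion']))[0].reshape(-1,2)
def quat(yaw): # tool x down, tool z (jaw axis) at heading yaw
    from scipy.spatial.transform import Rotation as R
    x=np.array([0,0,-1.]);z=np.array([np.cos(yaw),np.sin(yaw),0]);y=np.cross(z,x)
    return R.from_matrix(np.c_[x,y,z]).as_quat()
E
python3 - <<'E'
from h import *
for n in ('top','scene','wrist'):
    s=snap(n,n+'0'); print(n,np.array(s['world_from_camera']).round(3).tolist(),np.array(s['K'])[0,0])
print(read_clock())
E
```

```text
top [[0.025, -0.992, 0.124, 0.349], [-1.0, -0.025, 0.006, -0.01], [-0.003, -0.124, -0.992, 1.675], [0.0, 0.0, 0.0, 1.0]] 599.3830804460972
scene [[-0.361, 0.682, -0.636, 1.363], [0.932, 0.252, -0.26, 0.328], [-0.017, -0.687, -0.727, 0.983], [0.0, 0.0, 0.0, 1.0]] 571.663041774871
wrist [[0.279, -0.931, -0.237, 0.228], [-0.96, -0.271, -0.066, -0.533], [-0.003, 0.246, -0.969, 0.384], [0.0, 0.0, 0.0, 1.0]] 406.75834142221294
0.15
```

View pics/top0.png

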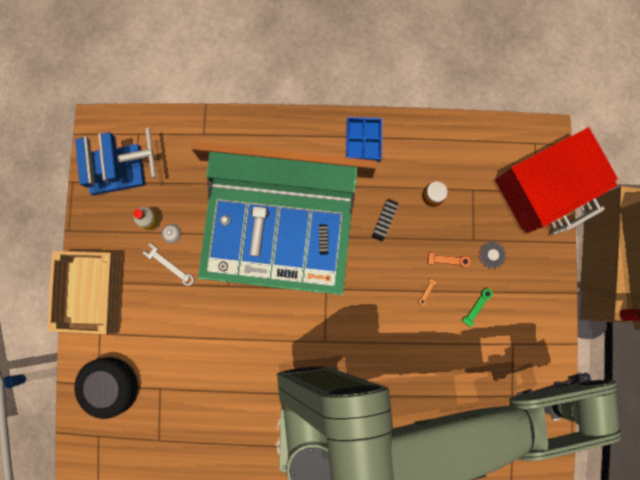

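View pics/scene0.png

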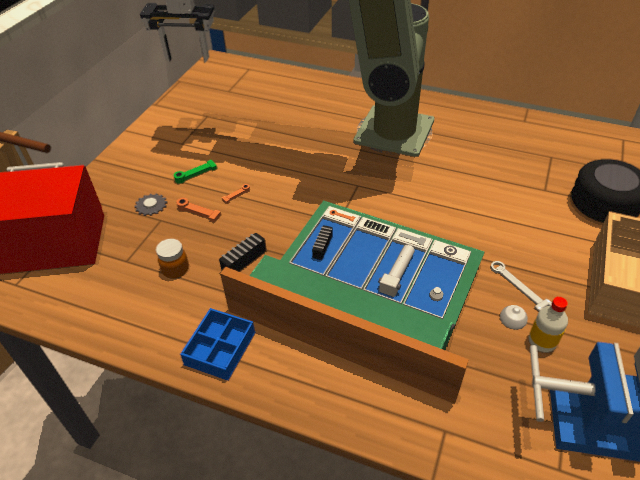

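Top view candidates for the brake arm are the large copper bar (450,260), the small copper bar (428,291) and the green one (478,306). I choose (450,260). For the pedal block there is the one in a slot (323,239) and a larger one on the bench (385,220), and I choose (323,239). The card at (287,272) is ribbed black and marks the pedal slot. The card at (320,277) is copper and marks the arm slot.

Next I get rough positions, then wrist views.

Run:
```python
from h import *
t=load('top0');sc=load('scene0')
top=[(323,239),(385,220),(450,260),(428,291),(320,277),(287,272),(463,261),(435,259)]
print(onz(t,top,0.06).round(3))
print('tri pedal top, big copper eye, foot, pedal card, arm card\n',tri(t,[(323,239),(464,261),(434,259),(287,272),(320,277)],sc,[(322,241),(183,205),(213,214),(376,226),(342,215)]).round(3))
p=onz(t,[(305,245)],.05)[0]; 
# look with the wrist from two places over slots, and over the arm
yaw0=-np.pi/2
print(read_tcp_rot(),quat(np.pi/2),quat(-np.pi/2))
for y in (np.pi/2,-np.pi/2,0): print(solve_ik([0.45,-0.05,0.3],quat(y)))
```

```text
[[ 0.544 -0.01   0.06 ]
 [ 0.6   -0.178  0.06 ]
 [ 0.495 -0.358  0.06 ]
 [ 0.409 -0.297  0.06 ]
 [ 0.441 -0.005  0.06 ]
 [ 0.452  0.085  0.06 ]
 [ 0.493 -0.394  0.06 ]
 [ 0.497 -0.316  0.06 ]]
tri pedal top, big copper eye, foot, pedal card, arm card
 [[ 0.544 -0.01   0.061  0.   ]
 [ 0.497 -0.409  0.004  0.002]
 [ 0.501 -0.322  0.004  0.004]
 [ 0.452  0.086  0.056  0.003]
 [ 0.44  -0.002  0.051  0.005]]
[ 0.42526527  0.56570655 -0.42439192  0.56481595] [-0.5  0.5  0.5  0.5] [ 0.5  0.5 -0.5  0.5]
[-3.02210457e-01 -1.11687059e-01  1.72455622e+00 -4.44089210e-16
  1.52872350e+00 -1.87300678e+00]
[-3.02210457e-01 -1.11687059e-01  1.72455622e+00 -4.44089210e-16
  1.52872350e+00  1.26858587e+00]
[-3.02210457e-01 -1.11687059e-01  1.72455622e+00 -4.44089210e-16
  1.52872350e+00 -3.02210457e-01]
```

Run:
```python
from h import *
q=quat(-np.pi/2)
for i,p in enumerate([[0.53,-0.36,0.24],[0.53,-0.27,0.24],[0.53,-0.02,0.26],[0.53,0.09,0.26]]):
    goto(p,q); dwell(0.2); snap('wrist','w%d'%i)
print(read_clock(), read_tcp_pos())
a=[cv2.resize(cv2.imread(f'pics/w{i}.png'),(400,300)) for i in range(4)]
cv2.imwrite('pics/m.png',np.vstack([np.hstack(a[:2]),np.hstack(a[2:])]))
```

```text
4.6417 [0.53019012 0.08879595 0.25996559]
```

View pics/m.png

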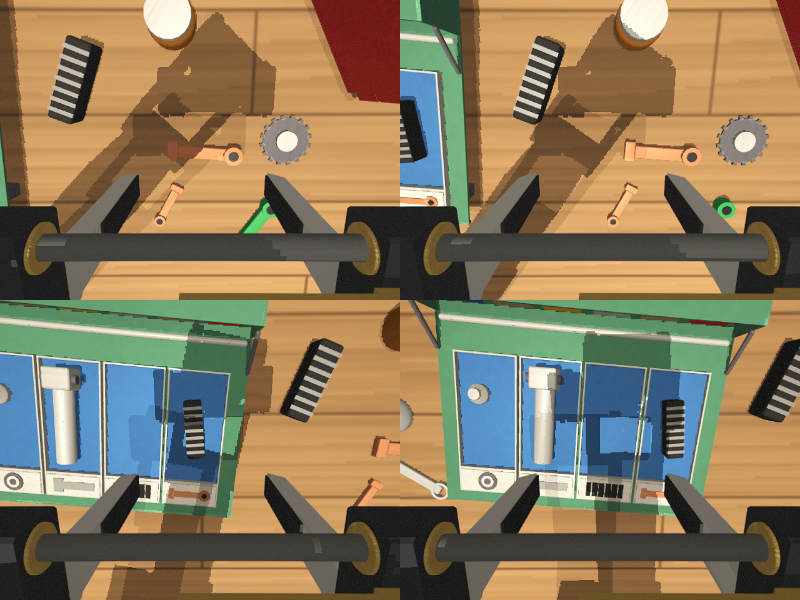

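Run:
```python
from h import *
def comps(f,lo,hi,amin):
    s=load(f); im=cv2.cvtColor(s['frame'],cv2.COLOR_RGB2HSV)
    m=cv2.inRange(im,lo,hi); m[320:]=0 if f[0]=='w' else m[320:]
    if lo[0]>60: m=cv2.morphologyEx(m,cv2.MORPH_OPEN,np.ones((3,3)))
    c,_=cv2.findContours(m,cv2.RETR_EXTERNAL,cv2.CHAIN_APPROX_NONE)
    return s,[k for k in c if cv2.contourArea(k)>amin]
for f in ('w2','w3'):
    s,c=comps(f,(100,90,40),(120,255,255),2000)
    for k in c:
        h=cv2.convexHull(k)
        for e in range(3,30):
            q=cv2.approxPolyDP(h,e,True)
            if len(q)<=4: break
        print(f,cv2.contourArea(k),e,q.reshape(-1,2).tolist())
for f in ('w0','w1'):
    s=load(f); im=cv2.cvtColor(s['frame'],cv2.COLOR_RGB2HSV)
    for uv in [(416,243),(400,200)] if f=='w1' else [(340,246),(330,200)]: print(f,uv,im[uv[1],uv[0]])
    s,c=comps(f,(4,120,60),(11,255,255),300)
    for k in c: print(f,cv2.contourArea(k),cv2.minAreaRect(k),cv2.boundingRect(k))
g=load('w3')['frame'][190:330,380:520][:,:,::-1]; a=load('w1')['frame'][200:300,330:500][:,:,::-1]
g2=load('w2')['frame'][130:320,150:390][:,:,::-1]
def fit(x): return cv2.resize(x,(400,290),interpolation=cv2.INTER_CUBIC)
cv2.imwrite('pics/c.png',np.vstack([np.hstack([fit(g),fit(a)]),np.hstack([fit(g2),fit(load('w3')['frame'][60:340,280:520][:,:,::-1])])]))
```

```text
w2 14830.5 3 [[273, 112], [364, 120], [346, 291], [265, 284]]
w2 14873.0 3 [[171, 103], [261, 111], [253, 283], [172, 277]]
w2 8307.5 3 [[67, 93], [156, 101], [159, 276], [79, 270]]
w2 9484.5 3 [[0, 87], [50, 91], [63, 268], [0, 263]]
w3 14275.5 3 [[402, 112], [490, 120], [461, 287], [381, 284]]
w3 15024.0 3 [[299, 103], [390, 111], [369, 283], [288, 277]]
w3 15176.5 3 [[196, 93], [287, 102], [277, 276], [195, 269]]
w3 15111.0 3 [[92, 84], [182, 92], [182, 268], [102, 262]]
w0 (340, 246) [ 14 135 255]
w0 (330, 200) [ 14 138  94]
w0 1371.5 ((325.6880187988281, 244.1421356201172), (117.67823028564453, 33.62834548950195), 4.8135504722595215) (267, 223, 119, 35)
w1 (416, 243) [ 15 124 255]
w1 (400, 200) [ 16 134 205]
```

View pics/c.png

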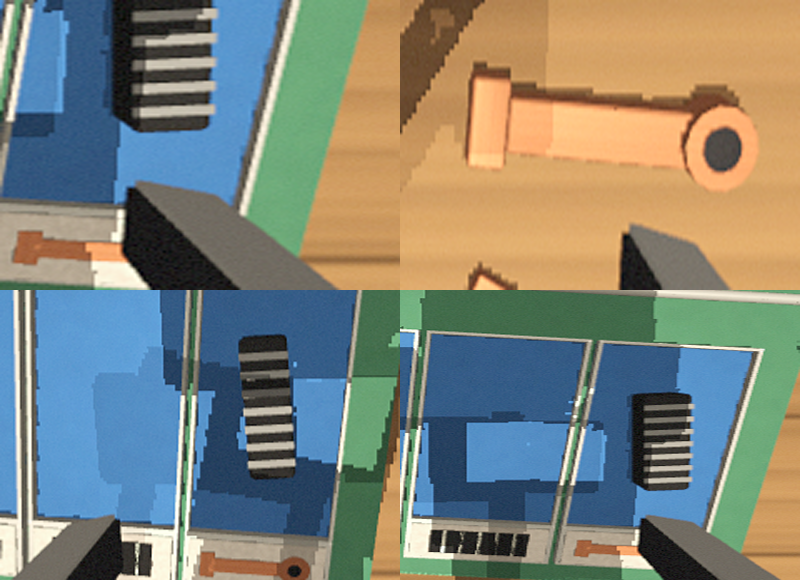

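```bash
cat > meas.py <<'E'
from h import *
def copper(f,roi):
    s=load(f); x0,y0,x1,y1=roi; lab=cv2.cvtColor(s['frame'],cv2.COLOR_RGB2LAB)
    hsv=cv2.cvtColor(s['frame'],cv2.COLOR_RGB2HSV)
    a=lab[...,1].astype(int)-128; 
    m=np.zeros(a.shape,np.uint8); m[y0:y1,x0:x1]=((a>18))[y0:y1,x0:x1]*255
    c=max(cv2.findContours(m,cv2.RETR_EXTERNAL,cv2.CHAIN_APPROX_NONE)[0],key=cv2.contourArea)
    fill=np.zeros_like(m); cv2.drawContours(fill,[c],-1,255,-1)
    bore=((fill>0)&(hsv[...,1]<90)&(hsv[...,2]<110)).astype(np.uint8)
    n,l,st,ce=cv2.connectedComponentsWithStats(bore); k=1+np.argmax(st[1:,4]) if n>1 else 0
    return s,c,ce[k],st[k,4]
def stripes(f,roi):
    s=load(f); x0,y0,x1,y1=roi; hsv=cv2.cvtColor(s['frame'],cv2.COLOR_RGB2HSV)
    m=np.zeros(hsv.shape[:2],np.uint8); m[y0:y1,x0:x1]=((hsv[...,1]<70)&(hsv[...,2]>60))[y0:y1,x0:x1]*255
    p=np.argwhere(m)[:,::-1].astype(np.float32); r=cv2.minAreaRect(p); return s,r,len(p)
E
python3 - <<'E'
from meas import *
q2={'arm':[[273,112],[364,120],[346,291],[265,284]],'pedal':[[171,103],[261,111],[253,283],[172,277]]}
q3={'arm':[[402,112],[490,120],[461,287],[381,284]],'pedal':[[299,103],[390,111],[369,283],[288,277]]}
s2,s3=load('w2'),load('w3')
for k in q2:
    T=tri(s2,q2[k],s3,q3[k]); print(k,T.round(4).tolist())
    for s,q in ((s2,q2),(s3,q3)):
        P=onz(s,q[k],.047); c=P.mean(0); d=(P[0]+P[1]-P[2]-P[3])/2; w=(P[0]+P[3]-P[1]-P[2])/2
        print('  c',c.round(4),'L',np.linalg.norm(d).round(3),'W',np.linalg.norm(w).round(3),'yaw',np.degrees(np.arctan2(d[1],d[0])).round(2),np.degrees(np.arctan2(-w[0],w[1])).round(2))
r2=stripes('w2',(285,150,330,265))
r3=stripes('w3',(418,150,480,265))
print(r2[1:],r3[1:])
b2=cv2.boxPoints(r2[1]);b3=cv2.boxPoints(r3[1]);print(b2.tolist(),b3.tolist())
print(tri(s2,[r2[1][0]],s3,[r3[1][0]]).round(4))
print(onz(s2,b2,.077).round(4).tolist(),onz(s3,b3,.077).round(4).tolist())
for f,roi in (('w0',(255,210,400,275)),('w1',(340,205,490,280))):
    s,c,b,n=copper(f,roi); print(f,cv2.boundingRect(c),cv2.contourArea(c),b,n)
    np.save('pics/%s_c.npy'%f,c)
t=load('top0');
E
```

```text
arm [[0.6239, 0.0204, 0.0527, 0.0001], [0.6175, -0.0582, 0.045, 0.0002], [0.4626, -0.044, 0.051, 0.0038], [0.4683, 0.033, 0.0528, 0.0001]]
  c [ 0.5417 -0.0118  0.047 ] L 0.159 W 0.079 yaw -4.76 -5.1
  c [ 0.5427 -0.0128  0.047 ] L 0.157 W 0.077 yaw -4.57 -3.71
pedal [[0.6316, 0.1085, 0.0472, 0.0002], [0.6247, 0.0307, 0.0525, 0.0], [0.4692, 0.0443, 0.0525, 0.0001], [0.4746, 0.1213, 0.0504, 0.0001]]
  c [0.5494 0.077  0.047 ] L 0.159 W 0.077 yaw -5.05 -4.71
  c [0.5493 0.0759 0.047 ] L 0.159 W 0.079 yaw -4.87 -4.69
(((310.4751281738281, 211.35687255859375), (83.02867126464844, 29.60353660583496), 85.85537719726562), 1245) (((452.5, 214.5), (99.0, 53.0), 90.0), 1784)
[[292.7116394042969, 171.02090454101562], [322.2377624511719, 168.88131713867188], [328.2386169433594, 251.69284057617188], [298.7124938964844, 253.83242797851562]] [[426.0, 165.0], [479.0, 165.0], [479.0, 264.0], [426.0, 264.0]]
[[ 0.546  -0.0124  0.1059  0.0025]]
[[0.576, 0.0028, 0.077], [0.5777, -0.0216, 0.077], [0.5068, -0.0267, 0.077], [0.5049, -0.001, 0.077]] [[0.5808, 0.0032, 0.077], [0.5807, -0.0402, 0.077], [0.4956, -0.0483, 0.077], [0.4956, -0.0021, 0.077]]
w0 (267, 224, 122, 34) 1636.5 [319.5 239.5] 307200
w1 (358, 225, 124, 41) 1505.5 [466.83428571 251.26285714] 175
```

Run:
```python
from meas import *
s2,s3=load('w2'),load('w3')
r2=stripes('w2',(285,150,332,262)); r3=stripes('w3',(422,150,459,260)); print(r3[1:])
print(tri(s2,[r2[1][0]],s3,[r3[1][0]]).round(4))
for s,r in ((s2,r2),(s3,r3)):
    b=cv2.boxPoints(r[1]); print(onz(s,b,.077).round(4).tolist(),onz(s,[r[1][0]],.077).round(4))
bore={}
for f,(x0,y0,x1,y1) in (('w0',(360,238,388,262)),('w1',(452,238,482,264))):
    s=load(f); h=cv2.cvtColor(s['frame'][y0:y1,x0:x1],cv2.COLOR_RGB2HSV); m=((h[...,1]<90)&(h[...,2]<110)).astype(np.uint8)
    n,l,st,ce=cv2.connectedComponentsWithStats(m); k=1+np.argmax(st[1:,4]); bore[f]=ce[k]+(x0,y0); print(f,bore[f],st[k,4])
s0,s1=load('w0'),load('w1')
print(tri(s0,[bore['w0']],s1,[bore['w1']]).round(4))
e=onz(s1,[bore['w1']],.02)[0]; ft=onz(s1,[(367.8,242.1)],.014)[0]; d=(ft-e)[:2]
print(e,ft,np.linalg.norm(d),np.degrees(np.arctan2(d[1],d[0])), 'origin',e[:2]+d/np.linalg.norm(d)*.045)
print('w0 eye',onz(s0,[bore['w0']],.02))
# w0 foot and shank via contour ends
im=s0['frame'][205:275,255:400][:,:,::-1]; im1=s1['frame'][205:275,345:490][:,:,::-1]
cv2.imwrite('pics/c2.png',np.vstack([cv2.resize(i,None,fx=5,fy=4,interpolation=cv2.INTER_CUBIC) for i in (im,im1)]))
```

```text
(((441.0, 209.0), (88.0, 30.0), 90.0), 1402)
[[ 0.5434 -0.0116  0.0777  0.0019]]
[[0.576, 0.0028, 0.077], [0.5777, -0.0216, 0.077], [0.5068, -0.0267, 0.077], [0.5049, -0.001, 0.077]] [[ 0.5423 -0.0116  0.077 ]]
[[0.5808, 0.0032, 0.077], [0.5807, -0.0214, 0.077], [0.5056, -0.0274, 0.077], [0.5056, -0.0015, 0.077]] [[ 0.5442 -0.0117  0.077 ]]
w0 [373.66860465 250.51162791] 172
w1 [466.83428571 251.26285714] 175
[[ 0.4966 -0.4105  0.0196  0.    ]]
[ 0.49675957 -0.41029098  0.02      ] [ 0.50438422 -0.31561135  0.014     ] 0.09498614080777044 85.39584965025794 origin [ 0.50037177 -0.36543619]
w0 eye [[ 0.49675419 -0.41039439  0.02      ]]
```

View pics/c2.png

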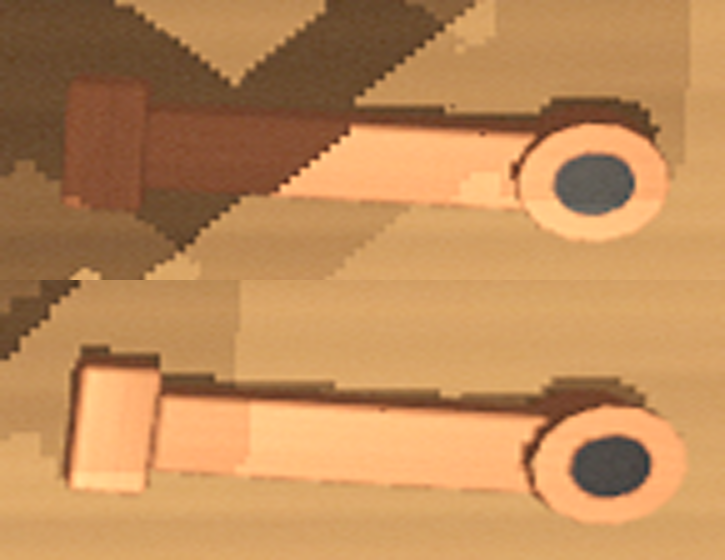

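Run:
```python
from h import *
r=np.radians
q1=quat(r(4.0-90)); q2=quat(r(-4.85-90)); P=[0.543,-0.0117]; D=[0.5495,0.0765]
move_gripper(0.55)
goto([*P,.15],q1); f0=read_ft_force(); line_to([*P,.075]); print('dF',np.subtract(read_ft_force(),f0).round(1))
move_gripper(0.0,force=20); print('w',read_width()*94,read_tcp_pos())
line_to([*P,.14]); print('w',read_width()*94)
line_to([*D,.14],q2); f0=read_ft_force(); line_to([*D,.0755],rate=.08); dwell(.2); print('dF',np.subtract(read_ft_force(),f0).round(1),read_tcp_pos())
move_gripper(0.55); dwell(.2)
line_to([*D,.16]); print(read_clock())
goto([0.53,0.0,.26],quat(-np.pi/2)); dwell(.2); snap('wrist','p0'); snap('top','p0t'); print(read_clock())
```

```text
dF [-0.4 -0.3 -0.7]
w 23.777632844797147 [ 0.54338804 -0.01172854  0.07557422]
w 23.996582409605793
dF [-1.  -0.2  1. ] [0.54945119 0.0765417  0.07537915]
11.3167
12.1917
```

View pics/p0.png

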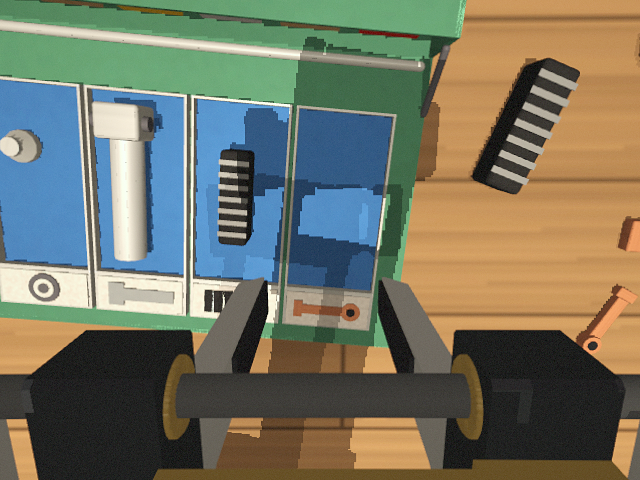

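The pedal block lies at (236,197), central and lengthwise in the slot with the ribbed card. The arm slot at (340,200) is empty. Next is the brake arm.

Run:
```python
from h import *
r=np.radians
A=[0.5004,-0.3654]; q1=quat(r(85.4-90)); 
move_gripper(0.5); goto([*A,.12],q1); f0=read_ft_force(); line_to([*A,.0255],rate=.1); print('dF',np.subtract(read_ft_force(),f0).round(1))
move_gripper(0.0,force=30); print('w',read_width()*94,read_tcp_pos())
line_to([*A,.17]); print('w',read_width()*94); 
goto([0.50,-0.2,.20],quat(r(-50))); goto([0.535,-0.06,.20],quat(r(-94.85))); dwell(.2); print(read_width()*94,read_clock()); snap('wrist','a0'); snap('scene','a0s')
```

```text
dF [1.  0.4 1. ]
w 19.10945055968899 [ 0.50050467 -0.36553763  0.02584045]
w 19.699104499657125
19.754800215799342 19.2333
```

View pics/a0.png

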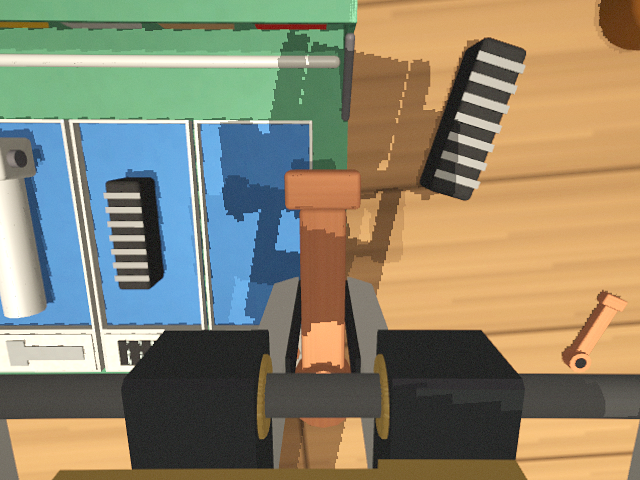

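The arm is held straight with the foot at (323,190) pointing away, so the eye is at the card end. I lower it with force checks.

Run:
```python
from h import *
S=[0.542,-0.0122]; q=quat(np.radians(-4.85-90))
line_to([*S,.14],q); dwell(.2); f0=np.array(read_ft_force())
line_to([*S,.0765],rate=.08)
z=.0765
while z>.0695:
    z-=.001; line_to([*S,z],rate=.03); dwell(.1); f=read_ft_force()[2]-f0[2]; print(round(z,4),round(f,1),np.round(read_tcp_pos()[2],4))
    if f>4: break
dwell(.4); print('w',read_width()*94)
move_gripper(0.5); dwell(.3); line_to([*S,.16]); 
goto([0.53,0.05,.26],quat(-np.pi/2)); dwell(.2); snap('wrist','f0'); goto([0.53,-0.05,.26],quat(-np.pi/2)); dwell(.2);snap('wrist','f1');print(read_clock())
```

```text
0.0755 -0.4 0.0758
0.0745 -0.9 0.0744
0.0735 -0.8 0.0735
0.0725 3.3 0.0728
0.0715 8.6 0.0728
w 19.417408072891615
26.475
```

View pics/f0.png

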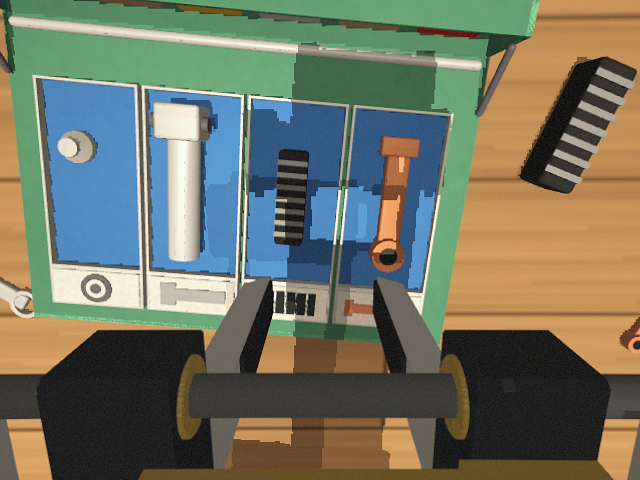

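The arm lies in its slot with the foot at (400,147) and the eye at (388,257) by the card. The pedal block is at (291,198). I make a numeric check from two views, then hand in.

Run:
```python
from h import *
a,b=load('f0'),load('f1')
def bore(s,roi):
    x0,y0,x1,y1=roi; h=cv2.cvtColor(s['frame'][y0:y1,x0:x1],cv2.COLOR_RGB2HSV); m=((h[...,1]<110)&(h[...,2]<110)).astype(np.uint8)
    n,l,st,ce=cv2.connectedComponentsWithStats(m); k=1+np.argmax(st[1:,4]); return ce[k]+(x0,y0),st[k,4]
b0,n0=bore(a,(375,245,402,270)); g=proj(b,onz(a,[b0],.067))[0].astype(int); b1,n1=bore(b,(g[0]-13,g[1]-12,g[0]+14,g[1]+13))
print(n0,n1,tri(a,[b0],b,[b1]).round(4))
e=onz(a,[b0],.067)[0]; f=onz(a,[(400,147)],.061)[0]; d=(f-e)[:2]; L=np.linalg.norm(d); u=d/L
o=e[:2]+.045*u; y=np.radians(-4.85); R=np.array([[np.cos(y),np.sin(y)],[-np.sin(y),np.cos(y)]])
print('L',L,'dyaw',np.degrees(np.arctan2(u[1],u[0]))+4.85,'arm in slot',R@(o-[.542,-.0122]))
p=onz(a,[(291.5,197.5)],.077)[0][:2]; print('pedal in slot',R@(p-[.5495,.0765]))
```

```text
204 201 [[ 0.4979 -0.009   0.0671  0.    ]]
L 0.09487883429214948 dyaw 0.3515983272830612 arm in slot [ 0.00081224 -0.00028287]
pedal in slot [ 0.00271546 -0.00148573]
```

```bash
python3 -c "
from h import *
job_done(); print(read_clock())"
```

```text
the job is handed in; nothing more can be done
the job is handed in; nothing more can be done
```

I moved the small pedal block to the slot with the ribbed card. I then laid the larger copper brake arm in its own slot, with the eye at the card end, and handed the job in at about 26.5 s of the 61 s allowed. The hand-in gave no verdict.

- **Brake arm:** It was lowered until the floor took about 8.6 N, then released. Seen from two wrist views, the bore stands at z = 67.1 mm, where 67 mm was expected. The arm is about 1 mm from the slot centre and 0.4° off straight.
- **Pedal block:** It is about 3 mm from the slot centre, measured in one view with the pixel read by eye at an assumed height. It was lying lengthwise.
- **Rest of the scene:** The seat post and hub cone look undisturbed in the last picture. I did not measure them, and I did not look again at the bottle, jar, wrench, sprocket or bell.

One measurement disagreed: the first pedal fit in one view also caught the slot wall. It gave a height of 106 mm, so I rejected it and measured again with a tighter region, which gave 77.7 mm against about 77 mm expected. No other check failed or disagreed.

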